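# Close the filter cell evenly

### The arm

A 7-joint arm with a two-finger parallel gripper is mounted at the origin on the work surface. World frame = base frame: x ahead of the robot, y to its left, z up, the work surface at z = 0. Lengths are in m, angles in rad, forces in N, time in s.
With the tool pointing down it reaches from about 0.4 to 0.9 m from the base axis. Payload 5.5 kg.
Tool frame: the origin (TCP) lies at the very end of the fingers, on their centre line; the grasp point (between the pads) lies hold_point_z behind it (hold_point_z is the distance from the TCP to the grasp point, in m); z points along the fingers, x is the direction in which the jaws open and shut, and the axes are right-handed (so a half turn about z gives the same grasp; the last joint's range is limited). The gripper opens to 85 mm and grips with 20 to 120 N. Pads are 22 mm wide; open, the fingers measure 114 mm over their backs; the gripper's body (76 mm by 85 mm) begins 54 mm behind the grasp point. The pads swing forward as they close: fully open they stand 13 mm farther back than shut.
Start: joints at [-1.031, 0.501, -0.427, 1.55, 0.221, 1.138, -0.21], TCP at [0.178, 0.625, 0.231] pointing down, gripper open.
Joint ranges: [-2.88, 2.88], [-0.31, 2.03], [-1.54, 1.56], [0.2, 2.42], [-1.41, 4.55], [0.19, 2.02], [-2.57, 2.57]. Speed limits (rad/s): [2.57, 2.57, 3.14, 3.14, 3.14, 3.14, 3.14].

### API

Orientations are given as a rotation vector (axis times angle).
In Python, from workcell import get_obs, grab_frame, close_job, hold_point_z gives the robot as it stands.
- The arm moves only by the shell command python3 -m creep 'ROWS' [FORCE]. ROWS is JSON, a list of rows, each a list of 5 numbers: the shift along the tool's x, y, z in mm, then the turn about the tool's z in degrees, then the finger opening in mm, from 0 to 85.4. A call has 1 to 20 rows; each row shifts and turns the pose as measured when the row begins, along the tool's axes as they then stand; what a row does not reach is not made up. A row lasts 1/8 s, in which the tool goes at most 62.5 mm and 10.7 degrees, less where a joint would pass 70% of its speed; a pose out of reach is approached as far as the arm can. A call is refused whole if a number of a shift passes 62.5 or a number of a turn 10.7, either way. A call with a gripper value outside its range is refused whole. The fingers move at their own pace and stop on an object; FORCE is the grip in N (left out, the last holds). Time passes only in rows, so rows that do not move let the fingers close. It gives the time, the measured TCP pose, the force and the opening at its end, in the units of the state.
- get_obs(): the state, without advancing time (a new reading comes with each control period).
- grab_frame(name): name is "side" or "top" or "wrist"; returns a dict with "frame" (400x640x3 uint8, red, green, blue), "intrinsics" (3x3 intrinsics, pixels), "D" ([k1, k2, p1, p2, k3] as OpenCV has them; the pictures are not rectified), "rvec" (rotation vector, rad) and "tvec" (3), from world to camera coordinates, as OpenCV has them; the wrist camera has in their place "mount" (4x4, takes a point from camera to tool coordinates, whose origin is the TCP and whose axes are the tool frame's). Camera axes: x right, y down, z forward; pixel columns grow to the right and rows downward; lengths in m; the calibration is good to about 2 mm. A picture is of the moment at which its call begins: read the wrist's pose just before it. There is no depth.
- close_job(): hands the job in, once; it reports no verdict.
The state is a dict: "t": time; "joint_positions": joint angles; "joint_velocities": joint speeds; "joint_torque": joint torques, N m; "tcp_pos": TCP position; "eef_rot": TCP orientation; "ft_force": force on the tool from outside, world axes, zero at the start; "torque": the same for the moment, N m; "opening": finger opening in m.
Only numpy, scipy, OpenCV 4.12 (cv2) and the standard library are available. Lean on these libraries where they do the work, as an engineer would, in place of code of your own. Each camera call takes 0.05 s, during which the arm holds its last target. There are 200 camera calls.

### The job

The cover of the filter test cell is still loose under its four orange T-bar nuts: tighten each nut clockwise by about half a turn until you feel it come up firm on its shoulder, in cross order (one nut, then the diagonally opposite one, then the other two), so the cover seats evenly. Stop as soon as a nut is firm: forcing it further drags its stud round. Leave everything else on the bench alone.

Things in the scene. Friction and masses are not known exactly. Their poses are not given: they have to be found in the camera images.
- cell: filter test cell: square steel block 180 x 180 mm, 34 mm high on a 200 mm rubber foot, fixed to the table; origin at the middle of its underside, z up, sides along its x and y. The four studs stand at (x, y) = nut1 (+55, +55), nut2 (+55, -55), nut3 (-55, -55), nut4 (-55, +55) mm in this frame, so nut1 is diagonally opposite nut3, and nut2 opposite nut4
- cover: loose square aluminium cover plate 170 x 170 x 10 mm on the studs, over a springy blue gasket that lifts it 8 mm off the block; origin at the middle of its underside; in its middle a pipe fitting 40 mm wide rises 20 mm over its top. The nuts press it down about 1.5 mm in all
- nut1: T-bar nut: steel flange 34 mm and hub 24 mm wide; orange bar 66 mm long (along the nut's x), 10 mm wide, 15 to 33 mm above the origin, which lies on the stud axis at the flange underside, z up. Tightens clockwise from above, sinks 4 mm a turn, stays where left. Drag 0.12 N m (4 N at 28 mm) until home after 0.5 turn +- 0.1 (each differs); there it jumps to 0.55 N m (20 N at 28 mm)
- nut2: T-bar nut: steel flange 34 mm and hub 24 mm wide; orange bar 66 mm long (along the nut's x), 10 mm wide, 15 to 33 mm above the origin, which lies on the stud axis at the flange underside, z up. Tightens clockwise from above, sinks 4 mm a turn, stays where left. Drag 0.12 N m (4 N at 28 mm) until home after 0.5 turn +- 0.1 (each differs); there it jumps to 0.55 N m (20 N at 28 mm)
- nut3: T-bar nut: steel flange 34 mm and hub 24 mm wide; orange bar 66 mm long (along the nut's x), 10 mm wide, 15 to 33 mm above the origin, which lies on the stud axis at the flange underside, z up. Tightens clockwise from above, sinks 4 mm a turn, stays where left. Drag 0.12 N m (4 N at 28 mm) until home after 0.5 turn +- 0.1 (each differs); there it jumps to 0.55 N m (20 N at 28 mm)
- nut4: T-bar nut: steel flange 34 mm and hub 24 mm wide; orange bar 66 mm long (along the nut's x), 10 mm wide, 15 to 33 mm above the origin, which lies on the stud axis at the flange underside, z up. Tightens clockwise from above, sinks 4 mm a turn, stays where left. Drag 0.12 N m (4 N at 28 mm) until home after 0.5 turn +- 0.1 (each differs); there it jumps to 0.55 N m (20 N at 28 mm)
- mark1 (a point): red mark on the dark 16 mm disc that ends the stud of nut1, above the nut; 8 mm from the stud axis, 96 mm over the table. Stands still while the nut runs; creeps round clockwise if the nut is forced past home
- mark2 (a point): red mark on the dark 16 mm disc that ends the stud of nut2, above the nut; 8 mm from the stud axis, 96 mm over the table. Stands still while the nut runs; creeps round clockwise if the nut is forced past home
- mark3 (a point): red mark on the dark 16 mm disc that ends the stud of nut3, above the nut; 8 mm from the stud axis, 96 mm over the table. Stands still while the nut runs; creeps round clockwise if the nut is forced past home
- mark4 (a point): red mark on the dark 16 mm disc that ends the stud of nut4, above the nut; 8 mm from the stud axis, 96 mm over the table. Stands still while the nut runs; creeps round clockwise if the nut is forced past home
- jar_red: bystander: jar with red cap, 66 mm wide, 105 mm tall; origin at the centre of its underside
- jar_blue: bystander: jar with blue cap, 60 mm wide, 120 mm tall; origin at the centre of its underside
- bottle_amber: bystander: brown bottle with black cap, 56 mm wide, 140 mm tall; origin at the centre of its underside
- beaker: bystander: glass beaker, 68 mm wide, 90 mm tall; origin at the centre of its underside
- spare_nut: bystander: spare nut like those on the cell, standing loose on the table (not to be used); origin at the centre of its underside
- spanner: bystander: steel spanner 160 mm long lying on the table (not needed); origin at the centre of its underside, spanner lying along its x
- dish: bystander: flat glass dish, 90 mm wide, 18 mm high; origin at the centre of its underside
Not all that is in view belongs to the job. Several things have the shape of the cover; the one meant has the colours described above.

How it is judged:
By the outcome, as a careful person would: the job done as asked, in the order asked, and still so for the second after the job is handed in, with the robot touching nothing.
It also fails if it takes over 67 s, if anything falls off the work surface, if the arm or the gripper's body presses on something with over 40 N, if the wrist force passes 120 N, or if a joint passes its speed limit or range.

## Working session

There is one attempt and no reset: what is moved stays moved. The work goes in short steps, Python scripts to look and compute and a shell command to move; the robot and the scene stay as the last step left them, time stands still between calls to the robot, and variables do not carry over. Pictures are saved under pics/ and viewed, about 8 in all and at most 12, crops included, and the job is handed in when it is done.

```bash
ls; mkdir -p pics; python3 - <<'E'
from workcell import *
import cv2
print(get_obs(), hold_point_z)
for n in("top","side"):
    f=grab_frame(n); cv2.imwrite(f"pics/{n}0.png",f["frame"][:,:,::-1]); print(n,f["intrinsics"],f["D"],f["rvec"],f["tvec"])
E
```

```text
pics
{'t': 0.0, 'joint_positions': array([-1.0308479 ,  0.50184239, -0.42678325,  1.55146291,  0.220762  ,
        1.1383133 , -0.2102964 ]), 'joint_velocities': array([-8.52478513e-04, -8.97758064e-04, -1.73400333e-03,  1.22376985e-03,
        5.90244791e-04, -4.02862708e-04, -7.89473684e-05]), 'joint_torque': array([ 7.40112500e-04, -5.69522774e+01, -5.81622228e+00, -2.80952471e+01,
        1.06006418e-02,  1.19666965e-02,  3.00594621e-06]), 'tcp_pos': array([0.17744222, 0.62457539, 0.2302567 ]), 'eef_rot': array([ 2.50568859,  1.89317041, -0.00256083]), 'ft_force': array([ 0.71973501, -0.55584503,  0.68474171]), 'torque': array([ 0.03307903, -0.02485984, -0.00896912]), 'opening': 0.08580506014628524} 0.0187
top [[430.11386674   0.         321.96348306]
 [  0.         430.11386674 193.52001062]
 [  0.           0.           1.        ]] [-0.00215848  0.          0.          0.          0.        ] [ 2.15581462 -2.21775079  0.105331  ] [-0.02514032  0.4474289   1.35115854]
side [[507.25087423   0.         322.59314076]
 [  0.         507.25087423 194.72171637]
 [  0.           0.           1.        ]] [-0.01877706  0.          0.          0.          0.        ] [ 0.35694544 -2.83981485  1.03719589] [0.44980306 0.15976283 1.30105873]
```

View pics/top0.png

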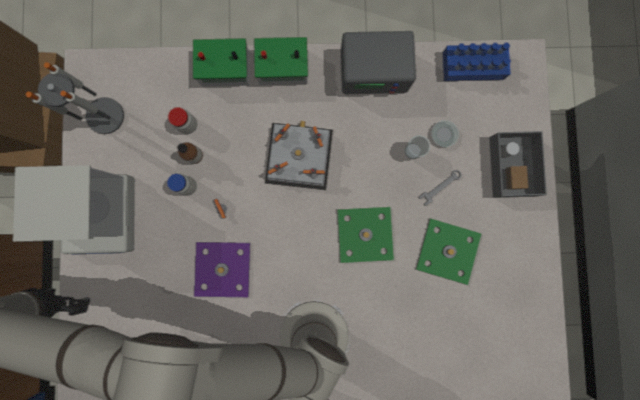

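View pics/side0.png

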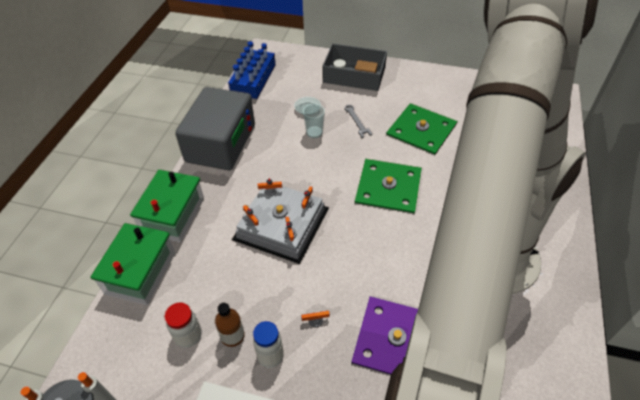

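The cell is at about (298,155) in the top view and (283,215) in the side view, with its orange bars visible. The spare nut at (219,208), the jars and the other plates are bystanders. Next I get a coarse position and the wrist camera pose.

```bash
cat > h.py <<'E'
import numpy as np, cv2
from workcell import *
from scipy.spatial.transform import Rotation as R
def ray(f,px,tool=None):
    n=cv2.undistortPoints(np.array(px,float).reshape(-1,1,2),f["intrinsics"],f["D"]).reshape(-1,2)
    d=np.c_[n,np.ones(len(n))]
    if "rvec" in f:
        r=cv2.Rodrigues(np.array(f["rvec"],float))[0]; return -r.T@np.array(f["tvec"],float).ravel(), d@r
    m=f["mount"]; rt=R.from_rotvec(tool["eef_rot"]).as_matrix()
    return rt@m[:3,3]+tool["tcp_pos"], d@m[:3,:3].T@rt.T
def onz(f,px,z,tool=None):
    o,d=ray(f,px,tool); return o+d*((z-o[2])/d[:,2])[:,None]
def blobs(img,lo,hi,amin=8):
    hsv=cv2.cvtColor(img,cv2.COLOR_RGB2HSV); m=cv2.inRange(hsv,np.array(lo),np.array(hi))
    cs,_=cv2.findContours(m,cv2.RETR_EXTERNAL,cv2.CHAIN_APPROX_NONE)
    return [c for c in cs if cv2.contourArea(c)>=amin]
def totool(dw,o):
    return R.from_rotvec(o["eef_rot"]).inv().apply(dw)
E
python3 - <<'E'
from h import *
f=grab_frame("top"); o=get_obs()
for c in blobs(f["frame"],(5,120,90),(18,255,255)):
    (x,y),s,a=cv2.minAreaRect(c)
    if 255<x<340 and 110<y<200: print((x,y),s,a,onz(f,[[x,y]],.078)[0])
p=onz(f,[[298,155]],.06)[0]; print(p)
w=grab_frame("wrist"); print(w["mount"],w["intrinsics"],w["D"])
print("cam dir world",ray(w,[[320,200]],o))
print(totool(p-o["tcp_pos"],o), R.from_rotvec(o["eef_rot"]).as_matrix())
E
```

```text
(320.0, 172.0) (2.0, 8.0) 90.0 [ 0.50785193 -0.03274322  0.078     ]
(306.5, 171.0) (2.0, 7.0) 90.0 [0.51204704 0.00842222 0.078     ]
(271.45587158203125, 170.4264678955078) (2.915475845336914, 7.545937538146973) 59.036251068115234 [0.51670403 0.11531234 0.078     ]
(283.1323547363281, 164.22059631347656) (2.572478771209717, 7.202939987182617) 59.03623962402344 [0.53486532 0.07929626 0.078     ]
(319.4000244140625, 141.70001220703125) (7.905693531036377, 2.8460497856140137) 71.56504821777344 [ 0.60174252 -0.03357483  0.078     ]
(278.0000305175781, 137.00001525878906) (2.8284268379211426, 8.485280990600586) 45.0 [0.61969882 0.0932348  0.078     ]
(314.5, 129.5) (5.0, 3.0) 90.0 [ 0.6402258  -0.01955909  0.078     ]
(286.0, 127.00000762939453) (2.8284268379211426, 7.071067810058594) 45.0 [0.65030218 0.06798769 0.078     ]
[0.56528014 0.03385078 0.06      ]
[[ 9.99999961e-01  2.70507052e-04  6.35206322e-05  1.82242469e-04]
 [-2.77135296e-04  9.54407384e-01  2.98507068e-01 -7.73341165e-02]
 [ 2.01237066e-05 -2.98507074e-01  9.54407422e-01 -1.42194428e-01]
 [ 0.00000000e+00  0.00000000e+00  0.00000000e+00  1.00000000e+00]] [[352.30969173   0.         320.82757349]
 [  0.         352.30969173 196.17761317]
 [  0.           0.           1.        ]] [-0.08040458  0.          0.          0.          0.        ]
cam dir world (array([0.10322729, 0.6462657 , 0.37269589]), array([[ 0.29601845, -0.08789908, -0.95119402]]))
[-0.46222621  0.5344963   0.17111938] [[ 2.73227663e-01  9.61949272e-01 -4.92140348e-04]
 [ 9.61948286e-01 -2.73228089e-01 -1.38083961e-03]
 [-1.46276423e-03 -9.61299851e-05 -9.99998926e-01]]
```

```bash
python3 -m creep '[[-46,53,0,0,40],[-46,53,0,0,40],[-46,53,0,0,40],[-46,53,0,0,40],[-46,53,0,0,40],[-46,53,0,0,40],[-46,53,0,0,40],[-46,53,0,0,40],[-46,53,0,0,40],[-46,53,0,0,40]]' 40
python3 - <<'E'
from h import *
o=get_obs(); f=grab_frame("wrist"); cv2.imwrite("pics/w0.png",f["frame"][:,:,::-1])
print(o["t"],o["tcp_pos"],o["eef_rot"],o["joint_positions"],o["ft_force"],o["torque"])
E
```

```text
t: 1.45
tcp_pos: [0.5217, 0.1013, 0.2289]
eef_rot: [-2.494, -1.907, -0.002]
ft_force: [0.3, 0.7, -0.3]
opening: 0.0401
1.45 [0.52173541 0.10130408 0.22892294] [-2.49410933e+00 -1.90672298e+00 -1.74863341e-03] [-0.10767513  0.26554257 -0.15681198  1.85859836  0.04527423  1.02080944
  1.02267829] [ 0.32504881  0.68601399 -0.31176043] [ 0.02254284 -0.07304141  0.04740972]
```

View pics/w0.png

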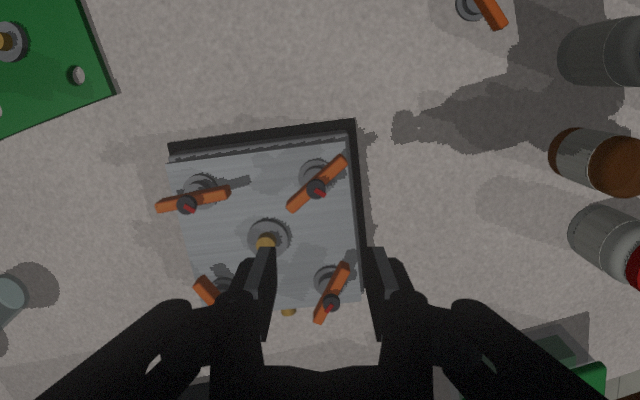

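The wrist view shows cell nuts at (192,198), (317,185), (333,293) and a partly hidden one at (208,290). I'll shift so that all four clear the fingers.

```bash
python3 -m creep '[[0,60,-20,0,40],[-15,20,0,0,40],[0,0,0,0,40]]'
python3 - <<'E'
from h import *
o=get_obs(); f=grab_frame("wrist"); np.savez("w1.npz",img=f["frame"]); cv2.imwrite("pics/w1.png",cv2.resize(f["frame"][40:290,100:420,::-1],None,fx=2.4,fy=2.4))
print(o["t"],o["tcp_pos"],o["eef_rot"])
for c in blobs(f["frame"],(3,120,70),(18,255,255),15):
    r=cv2.minAreaRect(c); print(np.round(r[0],1),np.round(r[1],1),onz(f,[r[0]],.083,o)[0].round(4))
print("red")
for lo,hi in (((0,130,60),(2,255,255)),((172,130,60),(179,255,255))):
  for c in blobs(f["frame"],lo,hi,1):
    m=c.reshape(-1,2).mean(0); print(m,len(c),onz(f,[m],.096,o)[0].round(4))
E
```

```text
t: 1.88
tcp_pos: [0.5905, 0.0544, 0.2445]
eef_rot: [2.51, 1.886, -0.007]
ft_force: [-0.6, 0.5, 0.7]
opening: 0.04
1.875 [0.59045274 0.05444188 0.24449832] [ 2.5097373   1.88618035 -0.00724662]
[256.5 239.8] [20.  11.5] [ 0.6317 -0.0214  0.083 ]
[233.  211.2] [30.3 12.5] [ 0.5987 -0.0328  0.083 ]
[361.7 210.6] [13.3 69.4] [0.6307 0.0811 0.083 ]
[195.  114.3] [11.2 24.2] [ 0.5069 -0.0341  0.083 ]
[241.2 102.8] [11.8 31.7] [0.5093 0.0074 0.083 ]
[331.5 105. ] [12.  31.8] [0.5325 0.0799 0.083 ]
[366.3  71.3] [12.  31.1] [0.5141 0.1147 0.083 ]
red
[634.73333333 365.        ] 30 [0.8977 0.34   0.096 ]
[238.73684211 235.52631579] 19 [ 0.6184 -0.0313  0.096 ]
[361.90909091 220.81818182] 22 [0.6352 0.0788 0.096 ]
[218.85714286 111.82142857] 28 [ 0.5111 -0.0096  0.096 ]
[353.7037037   91.55555556] 27 [0.5266 0.0996 0.096 ]
```

View pics/w1.png

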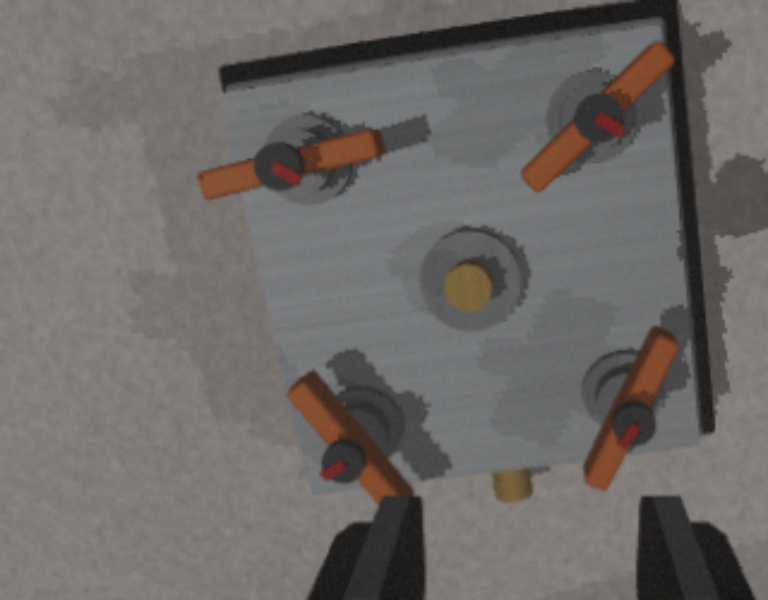

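Discs (crop pixels) are at about (278,167), (600,118), (345,460) and (634,423), each with a bar through it and a red mark. Now stud axes and bar angles.

```bash
cat >> h.py <<'E'
def wrap(a): return (a+180)%360-180
E
python3 - <<'E'
from h import *
f=grab_frame("wrist"); o=get_obs()
cv=lambda p: np.array(p,float)/2.4+[100,40]
D=cv([(278,167),(600,118),(634,423),(345,460)])
E=[[(200,186),(381,142)],[(534,184),(663,50)],[(597,484),(665,335)],[(301,381),(400,497)]]
P=onz(f,D,.096,o)[:,:2]
src=np.array([(-55,-55),(-55,55),(55,55),(55,-55)])/1e3
c=P.mean(0); a=np.angle(np.sum((src@[1,1j]).conj()*((P-c)@[1,1j])))
fit=c+src@np.array([[np.cos(a),np.sin(a)],[-np.sin(a),np.cos(a)]])
print("centre",c,"yaw",np.degrees(a)); print(np.c_[P,fit,(P-fit)*1e3].round(4))
rt=R.from_rotvec(o["eef_rot"]).as_matrix(); print("toolx yaw",np.degrees(np.arctan2(rt[1,0],rt[0,0])))
for e,s in zip(E,fit):
    q=onz(f,cv(e),.085,o)[:,:2]; d=q[1]-q[0]
    print("ends",q.round(4).tolist(),"len",np.linalg.norm(d).round(4),"mid-stud mm",((q.mean(0)-s)*1e3).round(1),"ang",np.degrees(np.arctan2(d[1],d[0])).round(1))
E
```

```text
centre [0.569301   0.03859628] yaw -7.761803472049652
[[ 0.508  -0.0086  0.5074 -0.0085  0.6606 -0.1128]
 [ 0.5229  0.1002  0.5222  0.1005  0.6558 -0.2829]
 [ 0.6307  0.0851  0.6312  0.0857 -0.5533 -0.5515]
 [ 0.6156 -0.0224  0.6164 -0.0233 -0.7631  0.9472]]
toolx yaw 74.07649981877394
ends [[0.5059, -0.0413], [0.51, 0.0258]] len 0.0672 mid-stud mm [0.6 0.8] ang 86.5
ends [[0.5386, 0.073], [0.5072, 0.1273]] len 0.0627 mid-stud mm [ 0.7 -0.4] ang 120.0
ends [[0.6558, 0.0654], [0.6045, 0.1047]] len 0.0646 mid-stud mm [-1.1 -0.6] ang 142.6
ends [[0.5844, -0.0314], [0.6401, -0.0106]] len 0.0595 mid-stud mm [-4.1  2.3] ang 20.5
```

```bash
cat >> h.py <<'E'
N=dict(A=(.5074,-.0085,86.5),B=(.5222,.1005,120),C=(.6312,.0857,142.6),D=(.6164,-.0233,19))
def yaw(o):
    rt=R.from_rotvec(o["eef_rot"]).as_matrix(); return np.degrees(np.arctan2(rt[1,0],rt[0,0]))
def rep(n,s=1,bar=None,r=24,ztcp=.061):
    o=get_obs(); x,y,b=N[n]; st=np.array([x,y]); b=b if bar is None else bar
    rt=R.from_rotvec(o["eef_rot"]).as_matrix(); th=yaw(o)
    e=wrap(b+90-th); e=min((e,wrap(e+180)),key=abs)
    t2=np.radians(th+e); tgt=np.r_[st+s*r/1e3*np.array([np.sin(t2),-np.cos(t2)]),ztcp]
    d=rt.T@(tgt-o["tcp_pos"])
    c=(rt.T@np.r_[st-o["tcp_pos"][:2],0])*1e3
    # torque about the stud from outside force at the TCP + moment
    a=np.r_[o["tcp_pos"][:2]-st,0]
    M=np.cross(a,o["ft_force"])[2]
    print(f"t {o['t']:.2f} j7 {o['joint_positions'][6]:.2f} yaw {th:.1f} turn-needed(tool) {-e:.1f} shift {(d*1e3).round(1)} stud-in-tool {c.round(1)} z {o['tcp_pos'][2]:.4f} F {o['ft_force'].round(1)} T {o['torque'].round(2)} rxF {M:.2f} open {o['opening']*1e3:.1f}")
E
python3 -m creep '[[0,0,0,-10.5,30],[0,0,0,-10.5,30],[0,0,0,-10.5,30],[0,0,0,-10.5,30],[0,0,0,-10.5,30],[0,0,0,-10.5,30],[0,0,0,-10.5,30],[0,0,0,-10.5,30],[0,0,0,-10.5,30],[0,0,0,-10.5,30],[0,0,0,-10.5,30],[0,0,0,-10.5,30],[0,0,0,-10.5,30]]' >/dev/null
python3 -c "from h import *;rep('B')"
```

```text
t 3.60 j7 2.57 yaw -154.5 turn-needed(tool) -4.5 shift [ 35.9  36.8 153.7] stud-in-tool [38.5  7.8  0.9] z 0.2147 F [-0.6  0.1 -1.4] T [ 0.06  0.02 -0.01] rxF 0.01 open 30.1
```

```bash
python3 -m creep '[[0,0,0,10.5,30],[0,0,0,10.5,30],[0,0,0,10.5,30],[0,0,0,10.5,30],[0,0,0,10.5,30],[0,0,0,10.5,30],[0,0,0,10.5,30],[0,0,0,10.5,30],[0,0,0,10.5,30],[0,0,0,10.5,30],[0,0,0,10.5,30],[0,0,0,10.5,30],[0,0,0,10.5,30],[0,0,0,10.5,30]]' >/dev/null
python3 -c "from h import *;rep('C');o=get_obs();print(o['joint_positions'].round(2),R.from_rotvec(o['eef_rot']).as_matrix().round(3))"
```

```text
t 5.35 j7 0.23 yaw 56.7 turn-needed(tool) 4.1 shift [ 14.  126.  154.3] stud-in-tool [  8.5 103.9   0.9] z 0.2142 F [ 0.  -0.6  0.5] T [ 0.05 -0.03 -0.03] rxF 0.05 open 30.4
[ 0.46  0.55 -1.04  1.77  0.54  1.17  0.23] [[ 0.549  0.836 -0.016]
 [ 0.835 -0.549 -0.046]
 [-0.047  0.012 -0.999]]
```

```bash
python3 -m creep '[[7,50,0,4,30],[7,50,30,0,30],[0,28,40,0,30],[0,0,0,0,30]]' >/dev/null
python3 -c "from h import *;rep('C');o=get_obs();print(o['joint_positions'].round(2),R.from_rotvec(o['eef_rot']).as_matrix().round(3))
f=grab_frame('wrist');cv2.imwrite('pics/w2.png',f['frame'][:,:,::-1])"
```

```text
t 5.85 j7 0.27 yaw 53.2 turn-needed(tool) 0.6 shift [-0.2  1.6 86.3] stud-in-tool [ -3.9 -20.6  -0.3] z 0.1472 F [-0.8  0.2  0.2] T [ 0.07  0.05 -0.  ] rxF -0.00 open 29.9
[ 0.41  0.75 -0.9   1.58  0.67  1.16  0.27] [[ 0.599  0.801 -0.011]
 [ 0.8   -0.598 -0.049]
 [-0.045  0.021 -0.999]]
```

View pics/w2.png

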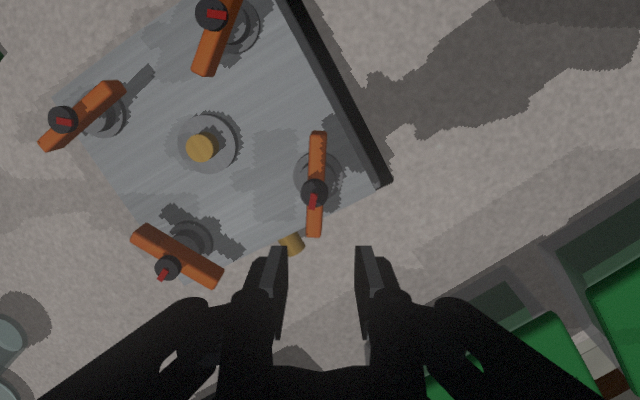

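The bar of nut C (end pixels (318,132)–(314,236)) lies centred between the jaws, parallel to them. Nut D is now fully visible, ends (133,234)–(222,279). Lower onto C.

```bash
python3 - <<'E'
from h import *
o=get_obs(); f=grab_frame("wrist")
for n,e in (("D",[(133,234),(222,280)]),("C",[(318,131),(314,237)]),("A",[(42,146),(117,85)])):
    q=onz(f,e,.085,o)[:,:2]; d=q[1]-q[0]; print(n,q.mean(0),np.degrees(np.arctan2(d[1],d[0])),np.linalg.norm(d))
E
python3 -m creep '[[0,1,45,0,30],[0,1,40,0,30],[0,0,0,0,30]]' >/dev/null
python3 -c "from h import *;rep('C')"
```

```text
D [ 0.61773111 -0.02129451] 23.869047362277225 0.06709318963770929
C [0.63278406 0.08468262] -38.97734538055744 0.06758961909634384
A [ 0.510256   -0.00730333] 84.41617234742222 0.06948805880946358
t 6.33 j7 0.22 yaw 53.8 turn-needed(tool) 1.2 shift [-13.9  -2.6  24.3] stud-in-tool [-14.1 -25.5  -0.8] z 0.0850 F [-2.  -1.   5.2] T [-0.35  0.57 -0.09] rxF -0.04 open 29.6
```

```bash
python3 - <<'E'
from h import *
o=get_obs(); f=grab_frame('wrist');cv2.imwrite('pics/w3.png',f['frame'][:,:,::-1])
print(o['tcp_pos'],o['joint_positions'].round(2),R.from_rotvec(o['eef_rot']).as_matrix().round(3)); rep('C')
E
```

```text
[0.66008574 0.08199939 0.08499359] [ 0.37  0.82 -0.85  1.62  0.75  1.05  0.22] [[ 0.59   0.807  0.02 ]
 [ 0.807 -0.589 -0.049]
 [-0.027  0.045 -0.999]]
t 6.38 j7 0.22 yaw 53.8 turn-needed(tool) 1.2 shift [-13.9  -2.3  23.6] stud-in-tool [-14.  -25.2  -0.8] z 0.0843 F [ 2.1 -5.5 14.5] T [-1.33 -0.2   0.1 ] rxF -0.15 open 30.2
```

View pics/w3.png

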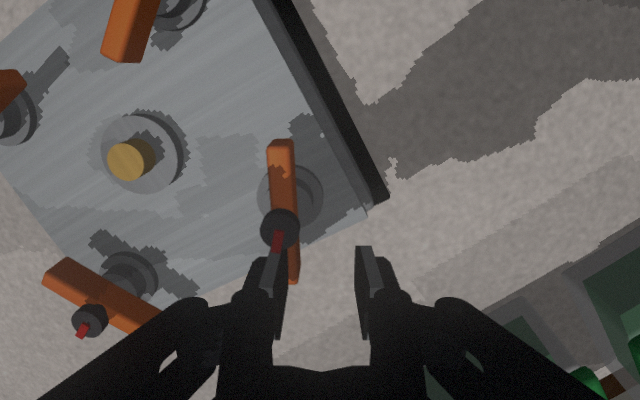

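The left finger has come down on the bar (near (285,265)): large rows drift sideways. I'll back off, correct, and descend in small rows.

```bash
python3 -m creep '[[0,0,-12,0,30],[0,0,-8,0,30],[-7,-1,0,0,30],[-7,-1,0,0,30],[0,0,0,0,30]]' >/dev/null
python3 -c "from h import *;rep('C');o=get_obs();print(R.from_rotvec(o['eef_rot']).as_matrix().round(3)[:,2])
"
```

```text
t 7.00 j7 0.24 yaw 54.2 turn-needed(tool) 1.6 shift [-3.1  3.3 50.6] stud-in-tool [ -3.6 -18.3  -0.8] z 0.1113 F [ 0.5  0.7 -0. ] T [ 0.05  0.05 -0.03] rxF 0.02 open 30.1
[ 0.027 -0.046 -0.999]
```

```bash
cat >> h.py <<'E'
def bars():
    o=get_obs(); f=grab_frame("wrist"); hsv=cv2.cvtColor(f["frame"],cv2.COLOR_RGB2HSV)
    v,u=np.nonzero(cv2.inRange(hsv,np.array((3,120,70)),np.array((18,255,255))))
    P=onz(f,np.c_[u,v],.083,o)[:,:2]
    for n,(x,y,b) in N.items():
        q=P[np.hypot(*(P-[x,y]).T)<.038]
        if len(q)<60: continue
        l=cv2.fitLine((q*1e3).astype(np.float32),cv2.DIST_L2,0,.01,.01).ravel(); t=(q-[x,y])@l[:2]*1e3
        print(n,len(q),"ang",round(float(np.degrees(np.arctan2(l[1],l[0]))),1),"line pt",l[2:].round(1),"extent",t.min().round(1),t.max().round(1))
    red=[c for lo,hi in (((0,130,60),(2,255,255)),((172,130,60),(179,255,255))) for c in blobs(f["frame"],lo,hi,2)]
    for c in red:
        p=onz(f,[c.reshape(-1,2).mean(0)],.096,o)[0,:2]
        for n,(x,y,b) in N.items():
            d=p-[x,y]
            if np.hypot(*d)<.015: print("mark",n,round(float(np.degrees(np.arctan2(d[1],d[0]))),0),"r",(np.hypot(*d)*1e3).round(1))
E
python3 -c "from h import *;bars()"
```

```text
A 1532 ang 87.2 line pt [510.2   5.9] extent -29.2 37.7
B 1610 ang -65.8 line pt [534.3  80.5] extent -1.5 36.8
C 1705 ang -34.7 line pt [628.2  84.8] extent -31.9 36.5
D 2375 ang 28.6 line pt [610.1 -23.3] extent -34.6 30.0
mark D -78.0 r 8.8
mark C -60.0 r 8.3
mark A -15.0 r 4.1
mark B -17.0 r 5.2
```

```bash
python3 -m creep '[[-3,3,4,0,30],[0,0,9,0,30],[0,0,9,0,30],[0,0,0,0,30]]' >/dev/null
python3 -c "from h import *;rep('C',bar=144)"
```

```text
t 7.55 j7 0.23 yaw 54.2 turn-needed(tool) 0.2 shift [ 1.3  0.6 25. ] stud-in-tool [  0.8 -22.3  -1. ] z 0.0859 F [ 0.4 -0.3  0. ] T [0.11 0.05 0.  ] rxF -0.00 open 30.1
```

```bash
python3 -m creep '[[1,1,8,0,30],[0,0,8,0,30],[0,0,7,0,30],[0,0,1,0,30]]' >/dev/null
python3 -c "from h import *;rep('C',bar=144)"
python3 -m creep '[[0,0,0,0,8],[0,0,0,0,8],[0,0,0,0,8]]' 30 
python3 -c "from h import *;rep('C',bar=144)"
```

```text
t 8.05 j7 0.21 yaw 54.2 turn-needed(tool) 0.2 shift [-0.2 -0.2 -0.9] stud-in-tool [ -0.1 -24.2  -1.1] z 0.0601 F [ 0.4  0.2 -0.4] T [0.02 0.06 0.01] rxF 0.01 open 30.1
t: 8.43
tcp_pos: [0.6505, 0.0685, 0.06]
eef_rot: [2.749, 1.406, -0.004]
ft_force: [-1.2, -0.6, -2.3]
opening: 0.0096
t 8.43 j7 0.21 yaw 54.1 turn-needed(tool) 0.1 shift [ 2.5 -1.7 -1.1] stud-in-tool [  2.6 -25.7  -1.3] z 0.0600 F [-1.2 -0.6 -2.3] T [ 0.11 -0.07  0.08] rxF -0.03 open 9.6
```

```bash
python3 -m creep '[[-4.2,-0.4,0.1,10,8],[-4.2,-0.4,0.1,10,8],[-4.2,-0.4,0.1,10,8],[-4.2,-0.4,0.1,10,8]]' 30  >/dev/null
python3 -c "from h import *;rep('C',bar=144)"
```

```text
t 8.93 j7 -0.43 yaw 13.0 turn-needed(tool) -41.0 shift [14.6 -8.  -1.5] stud-in-tool [ -1.2 -26.2  -1.4] z 0.0597 F [ 2.1  0.  -3.3] T [-0.04 -0.15  0.15] rxF 0.05 open 9.6
```

```bash
python3 -m creep '[[-4.4,-0.4,0.1,10,8],[-4.4,-0.4,0.1,10,8],[-4.4,-0.4,0.1,10,8],[-4.4,-0.4,0.1,10,8],[-4.4,-0.4,0.1,10,8],[-4.4,-0.4,0.1,10,8],[-4.4,-0.4,0.1,10,8],[-4.4,-0.4,0.1,10,8],[0,0,0,0,8]]' 30  >/dev/null
python3 -c "from h import *;rep('C',bar=144);o=get_obs();print(o['joint_positions'].round(2),R.from_rotvec(o['eef_rot']).as_matrix().round(3)[:,2])"
```

```text
t 10.05 j7 -1.72 yaw -69.8 turn-needed(tool) 56.2 shift [-25.3  -6.9  -4. ] stud-in-tool [ -5.5 -20.2   0. ] z 0.0584 F [ 1.3 -1.7 -1.9] T [ 0.11  0.3  -0.2 ] rxF 0.04 open 9.7
[ 0.09  0.64 -0.37  1.78  0.39  0.77 -1.72] [ 0.035 -0.047 -0.998]
```

```bash
sed -i 's/C=(.6312,.0857,142.6)/C=(.6336,.0807,20.2)/' h.py
python3 -m creep '[[0,0,0,0,30],[0,0,0,0,30],[0,0,-12,0,30],[0,0,-15,0,30],[0,0,-18,0,30]]' >/dev/null
python3 -m creep '[[0,0,0,-10.6,30],[0,0,0,-10.6,30],[0,0,0,-10.6,30],[0,0,0,-10.6,30],[0,0,0,-10.6,30],[0,0,0,-10.6,30],[0,0,0,-10.6,30],[0,0,0,-10.6,30],[0,0,0,-10.6,30],[0,0,0,-10.6,30],[0,0,0,-10.6,30],[0,0,0,-10.6,30],[0,0,0,-10.6,30],[0,0,0,-10.6,30],[0,0,0,-10.6,30],[0,0,0,-10.6,30],[0,0,0,-10.6,30]]' >/dev/null
python3 -c "from h import *;rep('C',s=-1,r=22,ztcp=.06);bars()"
```

```text
t 12.80 j7 1.15 yaw 113.5 turn-needed(tool) 3.3 shift [  8.6 -12.8  74.7] stud-in-tool [ 1.6 12.1  0.3] z 0.1355 F [ 0.   0.1 -0.4] T [ 0.05  0.08 -0.01] rxF -0.00 open 30.4
B 1868 ang -62.2 line pt [524.2  95.6] extent -28.8 37.4
C 1194 ang 19.5 line pt [626.1  79.1] extent -37.7 31.7
D 1577 ang 20.5 line pt [615.6 -27.5] extent -33.8 32.0
mark C -51.0 r 2.6
mark D -76.0 r 8.7
mark B -9.0 r 4.3
```

```bash
python3 - <<'E'
from h import *
o=get_obs(); f=grab_frame('wrist'); im=f['frame'][:,:,::-1].copy()
def proj(p):
    rt=R.from_rotvec(o['eef_rot']).as_matrix(); m=f['mount']
    q=np.linalg.inv(m)@np.r_[rt.T@(np.array(p)-o['tcp_pos']),1]
    return cv2.projectPoints(q[None,:3],np.zeros(3),np.zeros(3),f['intrinsics'],f['D'])[0].ravel()
for p,c in (((.6336,.0807,.096),(255,0,0)),((.6312,.0857,.096),(0,255,0))):
    u=proj(p); print(u); cv2.circle(im,tuple(int(round(v)) for v in u),2,c,-1)
cv2.imwrite('pics/w4.png',cv2.resize(im[60:360,170:470],None,fx=2,fy=2,interpolation=cv2.INTER_NEAREST))
E
```

```text
[327.69435277 247.61334368]
[337.46014487 247.69425991]
```

View pics/w4.png

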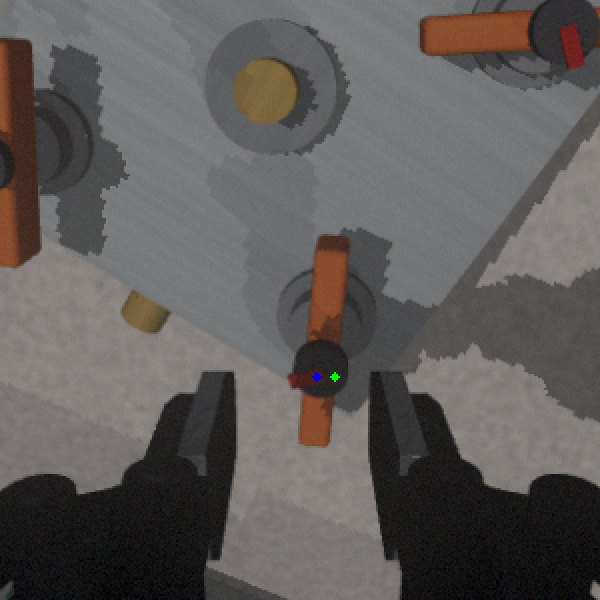

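Disc C sits at crop (321,368), which is 330,244 in the full frame, about 3–4 mm from my first estimate. That estimate paired old pixels with a later pose, so I'll redo it with the right one.

```bash
python3 - <<'E'
from h import *
f=grab_frame("wrist"); o2=get_obs(); print(onz(f,[(330.5,244)],.096,o2))
o=dict(tcp_pos=np.array([0.59045274,0.05444188,0.24449832]),eef_rot=np.array([2.5097373,1.88618035,-0.00724662]))
cv=lambda p: np.array(p,float)/2.4+[100,40]
D=cv([(278,167),(600,118),(634,423),(345,460)])
E=[[(200,186),(381,142)],[(534,184),(663,50)],[(597,484),(665,335)],[(301,381),(400,497)]]
P=onz(f,D,.096,o)[:,:2]
src=np.array([(-55,-55),(-55,55),(55,55),(55,-55)])/1e3
c=P.mean(0); a=np.angle(np.sum((src@[1,1j]).conj()*((P-c)@[1,1j])))
fit=c+src@np.array([[np.cos(a),np.sin(a)],[-np.sin(a),np.cos(a)]])
print("centre",c,"yaw",np.degrees(a)); print(np.c_[P,fit,(P-fit)*1e3].round(4))
for e,s in zip(E,fit):
    q=onz(f,cv(e),.085,o)[:,:2]; d=q[1]-q[0]
    print("mid-stud mm",((q.mean(0)-s)*1e3).round(1),"ang",np.degrees(np.arctan2(d[1],d[0])).round(1))
E
```

```text
[[0.63041585 0.08141998 0.096     ]]
centre [0.57061081 0.03603405] yaw -7.9764739638991875
[[ 0.5092 -0.0109  0.5085 -0.0108  0.7102 -0.0703]
 [ 0.5245  0.0978  0.5238  0.0981  0.7061 -0.3276]
 [ 0.6321  0.0823  0.6327  0.0829 -0.6349 -0.588 ]
 [ 0.6167 -0.0251  0.6174 -0.0261 -0.7814  0.986 ]]
mid-stud mm [0.6 0.8] ang 86.3
mid-stud mm [ 0.7 -0.4] ang 119.8
mid-stud mm [-1.2 -0.7] ang 142.4
mid-stud mm [-4.1  2.3] ang 20.3
```

```bash
sed -i 's/^N=.*/N=dict(A=(.5085,-.0108,86),B=(.5236,.098,119),C=(.632,.082,19.5),D=(.617,-.0255,22))/' h.py
python3 -m creep '[[4,-6,12,4,30],[3,-3,15,0,30],[0,0,10,0,30],[0,0,0,0,30]]' >/dev/null
python3 -c "from h import *;rep('C',s=-1,r=22,ztcp=.06)"
```

```text
t 13.45 j7 1.02 yaw 108.3 turn-needed(tool) -1.2 shift [ 3.7 -5.8 36.9] stud-in-tool [ 1.4 17.9  0.7] z 0.0973 F [-0.  -1.1  0.6] T [ 0.05  0.11 -0.03] rxF 0.02 open 30.3
```

```bash
python3 -m creep '[[2,-4,6,-1,30],[1,-1,8,0,30],[0,0,8,0,30],[0,0,8,0,30],[0,0,6,0,30]]' >/dev/null
python3 -c "from h import *;rep('C',s=-1,r=22,ztcp=.06)"
python3 -m creep '[[0,0,0,0,8],[0,0,0,0,8],[0,0,0,0,8]]' 30 >/dev/null
python3 -c "from h import *;rep('C',s=-1,r=22,ztcp=.06)"
```

```text
t 14.07 j7 1.00 yaw 109.4 turn-needed(tool) -0.1 shift [ 0.7 -1.3 -0.9] stud-in-tool [ 0.8 20.7  0.9] z 0.0592 F [ 0.9 -0.   0.5] T [0.05 0.1  0.03] rxF 0.01 open 30.1
t 14.45 j7 1.00 yaw 109.3 turn-needed(tool) -0.2 shift [ 2.  -0.8 -1.4] stud-in-tool [ 2.1 21.2  0.8] z 0.0588 F [-0.3 -0.9 -0. ] T [ 0.26  0.23 -0.12] rxF 0.02 open 10.0
```

```bash
cat > q.py <<'E'
import sys
from h import *
o=get_obs(); x,y,b=N[sys.argv[1]]; a=np.r_[o["tcp_pos"][:2]-[x,y],0]
rt=R.from_rotvec(o["eef_rot"]).as_matrix(); c=(rt.T@-a)*1e3
print(f"t {o['t']:.2f} j7 {o['joint_positions'][6]:.2f} yaw {yaw(o):.1f} c {c[:2].round(1)} z {o['tcp_pos'][2]:.4f} F {o['ft_force'].round(1)} Tz {o['torque'][2]:.2f} M {o['torque'][2]+np.cross(a,o['ft_force'])[2]:.2f} open {o['opening']*1e3:.1f}")
E
python3 -m creep '[[3.8,0.3,0.1,10,8]]' >/dev/null; python3 q.py C
python3 -m creep '[[1.5,0.1,0,4,8],[1.5,0.1,0.1,4,8]]' >/dev/null; python3 q.py C
```

```text
t 14.57 j7 0.83 yaw 99.0 c [ 2.1 20.9] z 0.0585 F [-0.8 -1.5 -0.2] Tz 0.11 M 0.13 open 9.6
t 14.82 j7 0.69 yaw 90.7 c [ 1.8 20.6] z 0.0583 F [-0.4 -1.5  0.2] Tz 0.07 M 0.10 open 9.4
```

```bash
python3 -m creep '[[1.1,0,0,3,8],[1.1,0,0,3,8]]' >/dev/null; python3 q.py C
```

```text
t 15.07 j7 0.59 yaw 84.6 c [ 1.5 20.5] z 0.0583 F [ 1.7 -1.7 -1.7] Tz 0.19 M 0.23 open 9.8
```

```bash
python3 -m creep '[[1.1,0,0,3,8],[1.1,0,0,3,8]]' >/dev/null; python3 q.py C
```

```text
t 15.32 j7 0.49 yaw 78.4 c [ 1.3 20.2] z 0.0582 F [ 1.3 -1.2 -1.5] Tz 0.12 M 0.14 open 9.6
```

```bash
python3 -m creep '[[1.1,0,0,3,8],[1.1,0,0,3,8]]' >/dev/null; python3 q.py C
```

```text
t 15.57 j7 0.39 yaw 72.3 c [ 1.  20.1] z 0.0582 F [ 1.4 -1.7 -0.7] Tz 0.13 M 0.16 open 9.6
```

```bash
python3 -m creep '[[1.1,0,0,3,8],[1.1,0,0,3,8]]' >/dev/null; python3 q.py C
```

```text
t 15.82 j7 0.29 yaw 66.2 c [ 0.8 19.9] z 0.0581 F [ 0.3 -2.7 -0.1] Tz 0.12 M 0.17 open 9.8
```

```bash
python3 -m creep '[[1.1,0,0,3,8],[1.1,0,0,3,8]]' >/dev/null; python3 q.py C
```

```text
t 16.07 j7 0.19 yaw 60.1 c [ 0.4 19.9] z 0.0580 F [ 1.2 -1.5 -1.8] Tz 0.11 M 0.13 open 9.4
```

```bash
python3 -m creep '[[1.1,0,0,3,8],[1.1,0,0,3,8]]' >/dev/null; python3 q.py C
```

```text
t 16.32 j7 0.09 yaw 54.0 c [ 0.2 19.9] z 0.0579 F [ 1.  -2.6 -1.6] Tz 0.15 M 0.18 open 9.4
```

```bash
python3 -m creep '[[1.1,0,0,3,8],[1.1,0,0,3,8]]' >/dev/null; python3 q.py C
```

```text
t 16.57 j7 -0.00 yaw 47.9 c [-0.  19.9] z 0.0578 F [ 1.8 -1.1 -1.8] Tz 0.14 M 0.13 open 9.5
```

```bash
python3 -m creep '[[1.1,0,0,3,8],[1.1,0,0,3,8]]' >/dev/null; python3 q.py C
```

```text
t 16.82 j7 -0.10 yaw 41.8 c [-0.2 19.9] z 0.0578 F [ 2.5 -2.  -0.6] Tz 0.14 M 0.13 open 9.3
```

```bash
python3 -m creep '[[1.1,0,0,3,8],[1.1,0,0,3,8]]' >/dev/null; python3 q.py C
```

```text
t 17.07 j7 -0.19 yaw 35.7 c [-0.4 20. ] z 0.0578 F [ 2.2 -2.3 -1.1] Tz 0.13 M 0.12 open 9.4
```

```bash
python3 -m creep '[[1.1,0,0,3,8],[1.1,0,0,3,8]]' >/dev/null; python3 q.py C
```

```text
t 17.32 j7 -0.29 yaw 29.7 c [-0.7 20.1] z 0.0578 F [ 2.4 -1.  -0.7] Tz 0.19 M 0.16 open 9.4
```

```bash
python3 -m creep '[[1.1,0,0,3,8],[1.1,0,0,3,8]]' >/dev/null; python3 q.py C
```

```text
t 17.57 j7 -0.38 yaw 23.6 c [-0.9 20.2] z 0.0578 F [ 1.6 -0.9 -1.6] Tz 0.20 M 0.18 open 9.0
```

```bash
python3 -m creep '[[1.1,0,0,3,8],[1.1,0,0,3,8]]' >/dev/null; python3 q.py C
```

```text
t 17.82 j7 -0.47 yaw 17.6 c [-0.8 20.4] z 0.0577 F [ 0.9 -2.4 -0.9] Tz 0.57 M 0.57 open 9.0
```

C came firm at M = 0.57 N·m, so I stop there. Release and go to the diagonal nut, A.

```bash
python3 -m creep '[[0,0,0,0,30],[0,0,0,0,30],[0,0,-12,0,30],[0,0,-20,0,30],[0,0,-25,0,30]]' >/dev/null
python3 -m creep '[[0,0,0,-10.6,30],[0,0,0,-10.6,30],[0,0,0,-10.6,30],[0,0,0,-10.6,30],[0,0,0,-10.6,30],[0,0,0,-10.6,30],[0,0,0,-10.6,30],[0,0,0,-10.6,30],[0,0,0,-10.6,30],[0,0,0,-10.6,30],[0,0,0,-10.6,30],[0,0,0,-10.6,30],[0,0,0,-10.6,30],[0,0,0,-10.6,30]]' >/dev/null
python3 -c "from h import *;rep('A',s=1,r=22,ztcp=.06);bars();o=get_obs();print(R.from_rotvec(o['eef_rot']).as_matrix().round(3)[:,2],o['joint_positions'].round(2))"
```

```text
t 20.20 j7 1.97 yaw 168.5 turn-needed(tool) -7.5 shift [ 106.5 -117.1   79.4] stud-in-tool [  94.1 -141.8   -5.6] z 0.1467 F [ 0.4  0.8 -0.5] T [ 0.13  0.08 -0.04] rxF 0.05 open 30.3
A 498 ang 88.7 line pt [509.4  13.3] extent 16.7 32.9
B 1524 ang -62.1 line pt [526.1  93.1] extent -31.9 37.1
C 1485 ang -69.8 line pt [631.8  78.8] extent -31.6 33.4
D 394 ang 1.2 line pt [641.1 -18. ] extent 11.9 32.1
mark B 33.0 r 3.0
mark C -47.0 r 4.6
[ 0.101 -0.055 -0.993] [ 0.56  0.88 -1.26  1.72  1.01  1.22  1.98]
```

```bash
python3 -m creep '[[26,-29,0,-3,30],[26,-29,0,-3,30],[26,-29,0,0,30],[26,-29,0,0,30],[0,0,0,0,30]]' >/dev/null
python3 -c "from h import *;rep('A',s=1,r=22,ztcp=.06);bars();o=get_obs();print(R.from_rotvec(o['eef_rot']).as_matrix().round(3)[:,2],o['joint_positions'].round(2))"
```

```text
t 20.88 j7 2.11 yaw 174.3 turn-needed(tool) -1.7 shift [ 9.9 10.6 84. ] stud-in-tool [ -0.2 -15.4   0.8] z 0.1449 F [ 0.   0.4 -0.1] T [ 0.1   0.08 -0.01] rxF 0.00 open 29.9
A 1273 ang 86.6 line pt [507.8 -15.5] extent -35.2 31.7
B 588 ang -61.4 line pt [528.8  86.6] extent -20.7 33.7
C 445 ang 59.9 line pt [637.   55.1] extent -34.3 -7.5
D 1009 ang 20.7 line pt [612.  -29.2] extent -37.6 33.0
mark B 38.0 r 4.0
mark A 29.0 r 2.7
mark D -73.0 r 5.9
mark B 47.0 r 5.0
[ 0.108 -0.057 -0.993] [ 0.94  0.77 -1.41  2.05  0.99  1.11  2.11]
```

```bash
python3 -m creep '[[4,5,10,-1,30],[4,5,10,-1,30],[0,0,12,0,30],[0,0,12,0,30],[0,0,0,0,30]]' >/dev/null
python3 -c "from h import *;rep('A',s=1,r=22,ztcp=.06);bars();o=get_obs();print(R.from_rotvec(o['eef_rot']).as_matrix().round(3)[:,2],o['joint_positions'].round(2))"
```

```text
t 21.55 j7 2.06 yaw 176.6 turn-needed(tool) 0.6 shift [ 5.  -5.2 38.2] stud-in-tool [  0.9 -29.1   1.3] z 0.0982 F [ 0.4  0.7 -0.2] T [0.03 0.1  0.04] rxF -0.01 open 29.8
A 2112 ang 86.7 line pt [507.7 -15.5] extent -34.6 31.6
B 635 ang -73.9 line pt [532.8  77. ] extent 7.8 37.9
C 1269 ang 80.3 line pt [632.8  58.3] extent -38.0 11.2
D 1693 ang 20.1 line pt [609.6 -29.8] extent -37.9 33.3
mark A 30.0 r 2.9
mark D -71.0 r 6.0
[ 0.111 -0.055 -0.992] [ 0.86  0.82 -1.33  2.08  1.09  1.05  2.06]
```

```bash
python3 -m creep '[[3,-4,6,0,30],[0,-1,8,0,30],[0,0,8,0,30],[0,0,8,0,30],[0,0,6,0,30]]' >/dev/null
python3 -c "from h import *;rep('A',s=1,r=22,ztcp=.06)"
python3 -m creep '[[0,0,0,0,8],[0,0,0,0,8],[0,0,0,0,8]]' 30 >/dev/null
python3 q.py A
```

```text
t 22.23 j7 2.02 yaw 176.5 turn-needed(tool) 0.5 shift [3.  0.5 0.8] stud-in-tool [  3.  -21.5   0.7] z 0.0612 F [-1.4  0.3  0.2] T [0.06 0.1  0.05] rxF 0.03 open 29.7
t 22.60 j7 2.02 yaw 176.5 c [  2.3 -21.6] z 0.0607 F [-0.1 -0.1  0.5] Tz -0.03 M -0.03 open 10.4
```

```bash
python3 -m creep '[[-3.8,-0.3,0.1,10,8],[-3.8,-0.3,0.1,10,8],[-3.8,-0.3,0.1,10,8],[-3.8,-0.3,0.1,10,8],[-3.8,-0.3,0.1,10,8],[-3.8,-0.3,0.1,10,8]]' >/dev/null
python3 q.py A;python3 -c "from h import *;o=get_obs();print(R.from_rotvec(o['eef_rot']).as_matrix().round(3)[:,2],o['joint_positions'].round(2))"
```

```text
t 23.35 j7 1.06 yaw 114.3 c [  2.5 -24.7] z 0.0613 F [ 2.3 -1.6 -6.6] Tz 0.21 M 0.15 open 10.0
[ 0.113 -0.054 -0.992] [ 0.77  0.76 -1.1   2.05  1.05  0.88  1.06]
```

```bash
python3 -m creep '[[-4,-0.6,0.3,10,8],[-4,-0.6,0.3,10,8],[-4,-0.6,0.3,10,8],[-4,-0.6,0.3,10,8],[-4,-0.6,0.3,10,8],[-4,-0.6,0.3,10,8],[-4,-0.6,0.3,10,8]]' >/dev/null
python3 q.py A
```

```text
t 24.23 j7 -0.03 yaw 42.4 c [  0.2 -27.6] z 0.0603 F [-1.1 -0.2  2.2] Tz 0.09 M 0.07 open 9.6
```

```bash
python3 -m creep '[[-1.5,-0.3,0,4,8],[-1.3,-0.3,0,3,8]]' >/dev/null; python3 q.py A; python3 -m creep '[[-1.2,-0.2,0,3,8],[-1.2,-0.2,0,3,8]]' >/dev/null; python3 q.py A
```

```text
t 24.48 j7 -0.14 yaw 35.2 c [ -0.  -27.5] z 0.0604 F [ 1.6 -0.8 -3. ] Tz 0.07 M 0.09 open 9.5
t 24.73 j7 -0.23 yaw 29.1 c [ -0.3 -27.6] z 0.0603 F [ 2.2  0.  -2.6] Tz 0.09 M 0.15 open 9.0
```

```bash
python3 -m creep '[[-1.2,-0.5,0,3,8],[-1.2,-0.5,0,3,8]]' >/dev/null; python3 q.py A
```

```text
t 24.98 j7 -0.32 yaw 23.0 c [ -0.7 -27.5] z 0.0601 F [ 4.4 -1.2 -0.8] Tz 0.10 M 0.20 open 9.7
```

```bash
python3 -m creep '[[-1.2,-0.2,0,3,8],[-1.2,-0.2,0,3,8]]' >/dev/null; python3 q.py A
```

```text
t 25.23 j7 -0.42 yaw 16.9 c [ -1.2 -27.6] z 0.0601 F [ 0.6 -0.3 -2. ] Tz 0.14 M 0.15 open 9.4
```

```bash
python3 -m creep '[[-1.2,-0.2,0,3,8],[-1.2,-0.2,0,3,8]]' >/dev/null; python3 q.py A
```

```text
t 25.48 j7 -0.51 yaw 10.8 c [ -1.4 -27.5] z 0.0600 F [ 2.2  0.3 -1.5] Tz 0.10 M 0.16 open 9.8
```

```bash
python3 -m creep '[[-1.2,-0.2,0,3,8],[-1.2,-0.2,0,3,8]]' >/dev/null; python3 q.py A
```

```text
t 25.73 j7 -0.61 yaw 4.7 c [ -1.6 -27.4] z 0.0598 F [ 0.7 -0.8 -1.7] Tz 0.14 M 0.16 open 9.4
```

```bash
python3 -m creep '[[-1.2,-0.2,0,3,8],[-1.2,-0.2,0,3,8]]' >/dev/null; python3 q.py A
```

```text
t 25.98 j7 -0.70 yaw -1.4 c [ -1.8 -27.3] z 0.0596 F [ 0.8  0.4 -0.9] Tz 0.15 M 0.17 open 9.5
```

Turns are limited, so I'll chain typed rows with a measuring guard that ends the chain as soon as the nut feels firm.

```bash
cat >> q.py <<'E'
M=o['torque'][2]+np.cross(a,o['ft_force'])[2]
sys.exit(1 if M>.36 else 0)
E
c(){ python3 q.py A; }
python3 -m creep '[[-1.2,-0.2,0,3,8]]' >/dev/null; c && python3 -m creep '[[-1.2,-0.2,0,3,8]]' >/dev/null && c && python3 -m creep '[[-1.2,-0.2,0,3,8]]' >/dev/null && c && python3 -m creep '[[-1.2,-0.2,0,3,8]]' >/dev/null && c && python3 -m creep '[[-1.2,-0.2,0,3,8]]' >/dev/null && c && python3 -m creep '[[-1.2,-0.2,0,3,8]]' >/dev/null && c && python3 -m creep '[[-1.2,-0.2,0,3,8]]' >/dev/null && c && python3 -m creep '[[-1.2,-0.2,0,3,8]]' >/dev/null && c
```

```text
t 26.10 j7 -0.75 yaw -4.5 c [ -1.9 -27.2] z 0.0595 F [ 0.9 -0.4 -0.5] Tz 0.17 M 0.19 open 9.3
t 26.23 j7 -0.79 yaw -7.5 c [ -2.  -27.2] z 0.0595 F [ 0.4 -1.1 -0.8] Tz 0.10 M 0.11 open 9.7
t 26.35 j7 -0.84 yaw -10.6 c [ -2.5 -27.1] z 0.0596 F [ 0.7 -0.6  0.4] Tz 0.13 M 0.15 open 9.5
t 26.48 j7 -0.89 yaw -13.7 c [ -2.6 -27. ] z 0.0596 F [ 1.1 -1.1  0.1] Tz 0.14 M 0.17 open 9.6
t 26.60 j7 -0.94 yaw -16.7 c [ -2.7 -26.9] z 0.0595 F [ 0.7 -1.  -0.4] Tz 0.14 M 0.16 open 9.5
t 26.73 j7 -0.98 yaw -19.8 c [ -2.7 -26.8] z 0.0594 F [ 1.  -0.2 -1.1] Tz 0.09 M 0.12 open 9.1
t 26.85 j7 -1.03 yaw -22.8 c [ -3.  -26.3] z 0.0594 F [ 2.1  0.2 -2. ] Tz 0.16 M 0.21 open 9.3
t 26.98 j7 -1.08 yaw -25.9 c [ -3.1 -26.2] z 0.0593 F [ 0.5 -1.8 -1.3] Tz 0.15 M 0.18 open 9.5
```

```bash
c(){ python3 q.py A; }
python3 -m creep '[[-1.2,-0.2,0,3,8]]' >/dev/null; c && python3 -m creep '[[-1.2,-0.2,0,3,8]]' >/dev/null && c && python3 -m creep '[[-1.2,-0.2,0,3,8]]' >/dev/null && c && python3 -m creep '[[-1.2,-0.2,0,3,8]]' >/dev/null && c && python3 -m creep '[[-1.2,-0.2,0,3,8]]' >/dev/null && c && python3 -m creep '[[-1.2,-0.2,0,3,8]]' >/dev/null && c
```

```text
t 27.10 j7 -1.13 yaw -29.0 c [ -3.3 -26.1] z 0.0593 F [ 0.1 -1.3  0.3] Tz 0.11 M 0.12 open 9.1
t 27.23 j7 -1.18 yaw -32.1 c [ -3.4 -25.9] z 0.0592 F [ 0.9 -0.4 -0.5] Tz 0.15 M 0.18 open 9.7
t 27.35 j7 -1.22 yaw -35.1 c [ -3.5 -25.6] z 0.0592 F [ 0.7 -0.5  0.1] Tz 0.10 M 0.12 open 9.3
t 27.48 j7 -1.27 yaw -38.2 c [ -4.1 -25.5] z 0.0592 F [ 4.1 -2.7 -3.2] Tz 0.41 M 0.54 open 9.2
```

A firm at 0.54 N·m. Now D.

```bash
python3 -m creep '[[0,0,0,0,30],[0,0,0,0,30],[0,0,-12,0,30],[0,0,-20,0,30],[0,0,-25,0,30]]' >/dev/null
python3 -m creep '[[0,0,0,-9.5,30],[0,0,0,-9.5,30],[0,0,0,-9.5,30],[0,0,0,-9.5,30],[0,0,0,-9.5,30],[0,0,0,-9.5,30],[0,0,0,-9.5,30],[0,0,0,-9.5,30],[0,0,0,-9.5,30],[0,0,0,-9.5,30],[0,0,0,-9.5,30],[0,0,0,-9.5,30],[0,0,0,-9.5,30],[0,0,0,-9.5,30],[0,0,0,-9.5,30]]' >/dev/null
python3 -c "from h import *;rep('D',s=1,r=22,ztcp=.06);bars();o=get_obs();print(R.from_rotvec(o['eef_rot']).as_matrix().round(3)[:,2],o['joint_positions'].round(2))"
```

```text
t 29.98 j7 1.11 yaw 109.6 turn-needed(tool) -2.4 shift [-32.1 134.9  88.8] stud-in-tool [-41.4 119.6  15.9] z 0.1318 F [-0.   0.4 -0.8] T [0.04 0.13 0.03] rxF -0.05 open 30.0
A 849 ang 51.9 line pt [496.  -27.4] extent -37.9 17.1
B 1135 ang -89.1 line pt [509.8 107.7] extent -29.8 16.1
mark A 25.0 r 3.3
[ 0.125 -0.079 -0.989] [ 0.95  0.58 -1.25  2.12  0.88  0.91  1.11]
```

```bash
python3 -m creep '[[-8,27,0,-2,30],[-8,27,0,0,30],[-8,27,0,0,30],[-8,27,10,0,30],[0,26,10,0,30],[0,0,0,0,30]]' >/dev/null
python3 -c "from h import *;rep('D',s=1,r=22,ztcp=.06);bars();o=get_obs();print(R.from_rotvec(o['eef_rot']).as_matrix().round(3)[:,2],o['joint_positions'].round(2))
f=grab_frame('wrist');cv2.imwrite('pics/w5.png',f['frame'][:,:,::-1])"
```

```text
t 30.77 j7 1.17 yaw 111.2 turn-needed(tool) -0.8 shift [-1.7 -2.6 71.4] stud-in-tool [-10.6 -18.4  -0.3] z 0.1306 F [-0.9 -0.1  0.5] T [ 0.04  0.15 -0.04] rxF 0.01 open 29.9
A 1391 ang 58.7 line pt [520.3   3.4] extent 0.9 31.2
B 1823 ang -59.9 line pt [529.5  81.5] extent -17.3 37.9
C 1603 ang -70.5 line pt [630.6  77.9] extent -31.1 36.3
D 1677 ang 19.7 line pt [611.3 -28.8] extent -36.0 33.4
mark C -40.0 r 4.5
mark D -75.0 r 5.9
mark B 39.0 r 3.3
mark A 33.0 r 5.3
[ 0.125 -0.082 -0.989] [ 0.7   0.77 -1.11  1.79  0.94  1.06  1.17]
```

View pics/w5.png

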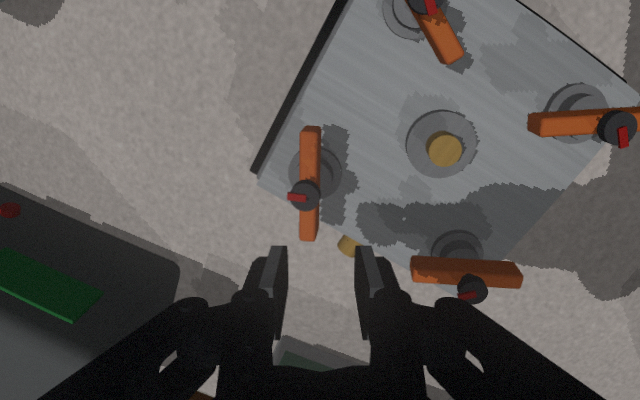

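D's bar runs (311,128)–(309,240), ahead of the jaws and slightly left of centre. Descending with a small leftward correction.

```bash
python3 -m creep '[[-3,-1,9,1.5,30],[-2,-1,9,0,30],[0,0,10,0,30],[0,0,8,0,30],[0,0,0,0,30]]' >/dev/null
python3 -c "from h import *;rep('D',s=1,r=22,bar=19.7,ztcp=.06);bars()"
```

```text
t 31.50 j7 1.12 yaw 109.5 turn-needed(tool) -0.2 shift [ 4.6  4.6 33.2] stud-in-tool [  0.5 -14.5  -1.3] z 0.0930 F [ 0.3 -0.5  1.1] T [ 0.02  0.12 -0.03] rxF -0.01 open 29.8
A 2343 ang 61.6 line pt [520.8   2.8] extent -2.0 31.1
B 1373 ang -71.3 line pt [534.5  71.8] extent 17.5 37.9
C 950 ang -75.8 line pt [625.  94.] extent -31.0 22.7
D 2145 ang 20.0 line pt [610.4 -29.6] extent -37.0 32.8
mark D -75.0 r 6.0
mark A 35.0 r 6.5
```

```bash
python3 -m creep '[[1,4,5,0,30],[0,2,7,0,30],[0,0,8,0,30],[0,0,7,0,30],[0,0,6,0,30]]' >/dev/null
python3 -c "from h import *;rep('D',s=1,r=22,bar=19.7,ztcp=.06)"
python3 -m creep '[[0,0,0,0,8],[0,0,0,0,8],[0,0,0,0,8]]' 30 >/dev/null
python3 q.py D
```

```text
t 32.17 j7 1.10 yaw 109.5 turn-needed(tool) -0.2 shift [ 3.1 -3.2 -0.9] stud-in-tool [  3.1 -25.2  -2.6] z 0.0598 F [-0.7 -0.2  1. ] T [ 0.09  0.17 -0.04] rxF -0.00 open 30.4
t 32.55 j7 1.10 yaw 109.5 c [  4.2 -24.8] z 0.0594 F [-0.2 -0.6 -0.8] Tz 0.13 M 0.11 open 10.7
```

```bash
python3 -m creep '[[-4,-0.4,0.1,10,8],[-4,-0.4,0.1,10,8],[-4,-0.4,0.1,10,8],[-4,-0.4,0.1,10,8],[-4,-0.4,0.1,10,8],[-4,-0.4,0.1,10,8]]' >/dev/null; python3 q.py D
```

```text
t 33.30 j7 0.14 yaw 48.0 c [  1.  -27.6] z 0.0593 F [ 1.2 -1.  -0.9] Tz 0.12 M 0.13 open 9.2
```

```bash
python3 -m creep '[[-4,-0.7,0.1,10,8],[-4,-0.7,0.1,10,8],[-4,-0.7,0.1,10,8],[-4,-0.7,0.1,10,8],[-4,-0.7,0.1,10,8],[-4,-0.7,0.1,10,8],[-4,-0.7,0.1,10,8]]' >/dev/null; c(){ python3 q.py D; }
c && python3 -m creep '[[-1.2,-0.2,0,3,8]]' >/dev/null && c && python3 -m creep '[[-1.2,-0.2,0,3,8]]' >/dev/null && c && python3 -m creep '[[-1.2,-0.2,0,3,8]]' >/dev/null && c && python3 -m creep '[[-1.2,-0.2,0,3,8]]' >/dev/null && c && python3 -m creep '[[-1.2,-0.2,0,3,8]]' >/dev/null && c
```

```text
t 34.17 j7 -1.00 yaw -24.3 c [ -4.2 -25.9] z 0.0578 F [ 0.  -1.2  1.4] Tz 0.11 M 0.11 open 9.2
t 34.30 j7 -1.05 yaw -27.5 c [ -4.1 -25.6] z 0.0579 F [ 2.  -1.7 -2.2] Tz 0.05 M 0.11 open 9.5
t 34.42 j7 -1.10 yaw -30.6 c [ -4.2 -25.5] z 0.0578 F [ 3.1 -1.8 -2.3] Tz 0.08 M 0.17 open 9.5
t 34.55 j7 -1.15 yaw -33.7 c [ -4.3 -25.3] z 0.0576 F [5.5 1.  0.3] Tz 0.23 M 0.34 open 9.1
t 34.67 j7 -1.20 yaw -36.8 c [ -4.6 -24.8] z 0.0577 F [ 2.4 -1.2 -0.2] Tz 0.04 M 0.10 open 9.5
t 34.80 j7 -1.24 yaw -40.0 c [ -4.6 -24.6] z 0.0576 F [ 1.3 -1.4 -0.2] Tz 0.06 M 0.11 open 9.6
```

```bash
c(){ python3 q.py D; }
python3 -m creep '[[-1.2,-0.1,0,3,8]]' >/dev/null; c && python3 -m creep '[[-1.2,-0.1,0,3,8]]' >/dev/null && c && python3 -m creep '[[-1.2,-0.1,0,3,8]]' >/dev/null && c && python3 -m creep '[[-1.2,-0.1,0,3,8]]' >/dev/null && c && python3 -m creep '[[-1.2,-0.1,0,3,8]]' >/dev/null && c && python3 -m creep '[[-1.2,-0.1,0,3,8]]' >/dev/null && c && python3 -m creep '[[-1.2,-0.1,0,3,8]]' >/dev/null && c && python3 -m creep '[[-1.2,-0.1,0,3,8]]' >/dev/null && c && python3 -m creep '[[-1.2,-0.1,0,3,8]]' >/dev/null && c && python3 -m creep '[[-1.2,-0.1,0,3,8]]' >/dev/null && c
```

```text
t 34.92 j7 -1.29 yaw -43.1 c [ -4.7 -24.3] z 0.0576 F [ 2.6 -2.   0.1] Tz 0.03 M 0.11 open 9.6
t 35.05 j7 -1.34 yaw -46.2 c [ -4.7 -24. ] z 0.0576 F [ 1.7 -2.4  0.2] Tz 0.07 M 0.13 open 9.7
t 35.17 j7 -1.39 yaw -49.3 c [ -4.7 -23.8] z 0.0575 F [ 1.8 -1.8 -1.3] Tz 0.06 M 0.12 open 9.5
t 35.30 j7 -1.44 yaw -52.5 c [ -4.8 -23.4] z 0.0575 F [ 1.5 -1.3 -1. ] Tz 0.08 M 0.13 open 9.6
t 35.42 j7 -1.49 yaw -55.6 c [ -4.7 -23.1] z 0.0574 F [ 1.  -2.  -0.2] Tz 0.09 M 0.14 open 9.8
t 35.55 j7 -1.53 yaw -58.7 c [ -4.8 -22.7] z 0.0575 F [ 2.4 -2.2 -0.4] Tz 0.09 M 0.16 open 9.9
t 35.67 j7 -1.58 yaw -61.8 c [ -4.7 -22.5] z 0.0574 F [ 1.5 -2.  -0.9] Tz 0.10 M 0.15 open 9.4
t 35.80 j7 -1.63 yaw -65.0 c [ -4.7 -22.1] z 0.0574 F [ 1.  -2.4 -0.4] Tz 0.10 M 0.16 open 9.8
t 35.92 j7 -1.68 yaw -68.1 c [ -4.6 -21.9] z 0.0573 F [ 1.8 -2.4 -0.9] Tz 0.06 M 0.12 open 9.5
t 36.05 j7 -1.73 yaw -71.2 c [ -4.6 -21.5] z 0.0573 F [ 0.9 -2.5 -0.6] Tz 0.00 M 0.06 open 9.1
```

```bash
c(){ python3 q.py D; }
python3 -m creep '[[-1.2,-0.1,0,3,8]]' >/dev/null; c && python3 -m creep '[[-1.2,-0.1,0,3,8]]' >/dev/null && c && python3 -m creep '[[-1.2,-0.1,0,3,8]]' >/dev/null && c && python3 -m creep '[[-1.2,-0.1,0,3,8]]' >/dev/null && c && python3 -m creep '[[-1.2,-0.1,0,3,8]]' >/dev/null && c && python3 -m creep '[[-1.2,-0.1,0,3,8]]' >/dev/null && c && python3 -m creep '[[-1.2,-0.1,0,3,8]]' >/dev/null && c && python3 -m creep '[[-1.2,-0.1,0,3,8]]' >/dev/null && c && python3 -m creep '[[-1.2,-0.1,0,3,8]]' >/dev/null && c && python3 -m creep '[[-1.2,-0.1,0,3,8]]' >/dev/null && c && python3 -m creep '[[-1.2,-0.1,0,3,8]]' >/dev/null && c
```

```text
t 36.17 j7 -1.78 yaw -74.3 c [ -4.5 -21.3] z 0.0572 F [ 2.4 -1.4 -1.6] Tz 0.12 M 0.17 open 9.4
t 36.30 j7 -1.82 yaw -77.4 c [ -4.4 -21. ] z 0.0572 F [ 2.9 -2.2  0.2] Tz 0.15 M 0.22 open 9.5
t 36.42 j7 -1.87 yaw -80.5 c [ -4.2 -20.8] z 0.0572 F [ 1.  -1.3 -0.7] Tz 0.11 M 0.14 open 9.6
t 36.55 j7 -1.92 yaw -83.6 c [ -4.1 -20.4] z 0.0571 F [ 0.8 -2.5  0.4] Tz 0.00 M 0.06 open 9.5
t 36.67 j7 -1.97 yaw -86.8 c [ -4.  -20.2] z 0.0571 F [ 1.  -2.8  0. ] Tz 0.07 M 0.14 open 9.8
t 36.80 j7 -2.01 yaw -89.9 c [ -3.8 -20. ] z 0.0570 F [ 1.1 -2.8 -1.1] Tz 0.10 M 0.16 open 9.2
t 36.92 j7 -2.06 yaw -92.9 c [ -3.7 -19.8] z 0.0570 F [ 1.5 -3.  -2. ] Tz 0.09 M 0.16 open 9.5
t 37.05 j7 -2.11 yaw -96.0 c [ -3.4 -19.5] z 0.0570 F [ 0.8 -2.5 -0.4] Tz 0.04 M 0.10 open 9.5
t 37.17 j7 -2.16 yaw -99.1 c [ -3.3 -19.3] z 0.0569 F [ 0.2 -2.3 -0.9] Tz 0.06 M 0.11 open 9.9
t 37.30 j7 -2.20 yaw -102.2 c [ -3.1 -19.1] z 0.0569 F [ 0.9 -1.7 -0.6] Tz 0.10 M 0.13 open 9.4
t 37.42 j7 -2.25 yaw -105.3 c [ -3.1 -19. ] z 0.0568 F [ 1.6 -3.5 -1.5] Tz 0.22 M 0.29 open 9.2
```

```bash
c(){ python3 q.py D; }
python3 -m creep '[[-0.8,0,0,2,8]]' >/dev/null; c && python3 -m creep '[[-0.8,0,0,2,8]]' >/dev/null && c && python3 -m creep '[[-0.8,0,0,2,8]]' >/dev/null && c
```

```text
t 37.55 j7 -2.28 yaw -107.3 c [ -3.4 -19. ] z 0.0568 F [ 2.  -3.1 -0.2] Tz 0.43 M 0.48 open 9.8
```

```bash
python3 -m creep '[[-0.4,0,0,1,8]]' >/dev/null; python3 q.py D;python3 -m creep '[[0,0,0,0,30],[0,0,0,0,30],[0,0,-12,0,30],[0,0,-20,0,30],[0,0,-25,0,30]]' >/dev/null
python3 -m creep '[[0,0,0,-9.5,30],[0,0,0,-9.5,30],[0,0,0,-9.5,30],[0,0,0,-9.5,30],[0,0,0,-9.5,30],[0,0,0,-9.5,30],[0,0,0,-9.5,30],[0,0,0,-9.5,30],[0,0,0,-9.5,30],[0,0,0,-9.5,30],[0,0,0,-9.5,30],[0,0,0,-9.5,30],[0,0,0,-9.5,30],[0,0,0,-9.5,30]]' >/dev/null
python3 -c "from h import *;rep('B',s=1,r=22,ztcp=.06);bars();o=get_obs();print(R.from_rotvec(o['eef_rot']).as_matrix().round(3)[:,2],o['joint_positions'].round(2))"
```

```text
t 37.67 j7 -2.30 yaw -108.3 c [ -3.4 -18.9] z 0.0567 F [ 1.  -1.9 -1.5] Tz 0.46 M 0.49 open 9.7
t 40.05 j7 -0.12 yaw 29.9 turn-needed(tool) 0.9 shift [ -15.  -122.6   64.3] stud-in-tool [  -7.8 -131.   -21.8] z 0.1440 F [-0.   0.4 -0.9] T [0.09 0.16 0.02] rxF 0.02 open 30.1
A 1638 ang 55.7 line pt [511.1  -6.9] extent -33.3 35.1
B 481 ang -66.2 line pt [536.4  72.7] extent 22.7 34.0
C 1578 ang -70.6 line pt [631.1  82. ] extent -31.9 33.2
D 1373 ang -15.1 line pt [607.6 -21.3] extent -37.1 26.7
mark D -76.0 r 6.4
mark A 22.0 r 2.8
mark C -44.0 r 5.0
mark C -33.0 r 5.5
[ 0.15  -0.098 -0.984] [ 0.56  0.53 -0.84  1.89  0.7   0.86 -0.12]
```

```bash
python3 -m creep '[[-3,-25,-4,0,30],[-3,-25,-4,0,30],[-3,-25,-4,0,30],[-3,-25,-4,0,30],[-1,-20,-4,0,30],[0,0,0,0,30]]' >/dev/null
python3 -c "from h import *;rep('B',s=1,r=22,ztcp=.06);bars();o=get_obs();print(R.from_rotvec(o['eef_rot']).as_matrix().round(3)[:,2],o['joint_positions'].round(2))
f=grab_frame('wrist');cv2.imwrite('pics/w6.png',f['frame'][:,:,::-1])"
```

```text
t 40.85 j7 -0.37 yaw 29.6 turn-needed(tool) 0.6 shift [-1.6  5.9 90.6] stud-in-tool [ 6.3 -1.5  0.3] z 0.1482 F [ 0.5 -0.2 -0.3] T [0.11 0.11 0.  ] rxF 0.00 open 29.8
A 63 ang 60.1 line pt [499.6  -3.7] extent -9.5 18.7
B 1215 ang -62.1 line pt [519.7 103.4] extent -35.8 34.2
C 1077 ang -68.9 line pt [626.1  87.4] extent -37.4 30.8
D 881 ang -10.8 line pt [605.5 -16.6] extent -36.7 18.6
mark C -47.0 r 5.0
mark B 21.0 r 3.2
[ 0.155 -0.1   -0.983] [ 0.41  0.43 -0.89  2.03  0.67  0.84 -0.37]
```

View pics/w6.png

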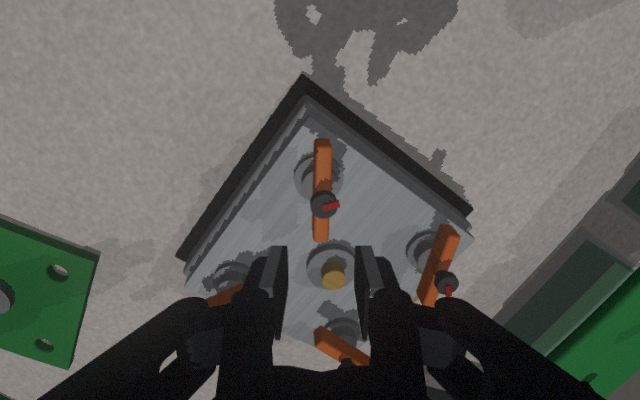

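B's bar (322,140)–(321,240) is aligned and centred with the jaws. Descending.

```bash
python3 -m creep '[[0,4,11,1,30],[0,4,11,0,30],[0,1,11,0,30],[0,0,11,0,30],[0,0,8,0,30],[0,0,0,0,30]]' >/dev/null
python3 -c "from h import *;rep('B',s=1,r=22,ztcp=.06);bars()"
```

```text
t 41.70 j7 -0.46 yaw 27.9 turn-needed(tool) -1.1 shift [ 0.3 -9.3 32.2] stud-in-tool [  2.8 -25.7  -4. ] z 0.0931 F [0.  0.1 0.6] T [0.15 0.15 0.  ] rxF 0.00 open 30.0
A 109 ang 75.9 line pt [490. -29.] extent -30.3 -13.2
B 2324 ang -62.2 line pt [519.2 104.4] extent -35.7 34.2
C 1724 ang -69.3 line pt [619.1  97.8] extent -37.2 4.9
mark A 22.0 r 5.5
mark C -21.0 r 2.4
mark B 20.0 r 3.3
```

```bash
python3 -m creep '[[1,-3,6,0,30],[1,-3,8,0,30],[0,0,8,0,30],[0,0,7,0,30],[0,0,4,0,30]]' >/dev/null
python3 -c "from h import *;rep('B',s=1,r=22,ztcp=.06)"
python3 -m creep '[[0,0,0,0,8],[0,0,0,0,8],[0,0,0,0,8]]' 30 >/dev/null
python3 q.py B
```

```text
t 42.38 j7 -0.53 yaw 28.0 turn-needed(tool) -1.0 shift [-3.2 -2.7 -1.8] stud-in-tool [ -3.6 -24.5  -4.4] z 0.0590 F [-0.8 -0.1 -0.3] T [0.12 0.19 0.04] rxF -0.02 open 30.0
t 42.75 j7 -0.53 yaw 28.0 c [ -1.7 -24.9] z 0.0588 F [0.6 1.  0.6] Tz 0.09 M 0.12 open 9.8
```

```bash
python3 -m creep '[[-4,-0.5,0.1,10,8],[-4,-0.5,0.1,10,8],[-4,-0.5,0.1,10,8],[-4,-0.5,0.1,10,8],[-4,-0.5,0.1,10,8],[-4,-0.5,0.1,10,8],[-4,-0.5,0.1,10,8],[-4,-0.5,0.1,10,8],[-4,-0.5,0.1,10,8],[-4,-0.5,0.1,10,8]]' >/dev/null; python3 q.py B
```

```text
t 44.00 j7 -2.19 yaw -76.1 c [ -4.3 -20. ] z 0.0562 F [-2.  -0.1  6.5] Tz 0.08 M 0.07 open 10.1
```

```bash
python3 -m creep '[[0,0,0,0,30],[0,0,0,0,30],[0,0,-12,0,30],[0,0,-20,0,30],[0,0,-25,0,30]]' >/dev/null
python3 -m creep '[[0,0,0,-9.5,30],[0,0,0,-9.5,30],[0,0,0,-9.5,30],[0,0,0,-9.5,30],[0,0,0,-9.5,30],[0,0,0,-9.5,30],[0,0,0,-9.5,30],[0,0,0,-9.5,30],[0,0,0,-9.5,30],[0,0,0,-9.5,30],[0,0,0,-9.5,30],[0,0,0,-9.5,30],[0,0,0,-9.5,30],[0,0,0,-9.5,30],[0,0,0,-9.5,30],[0,0,0,-9.5,30],[0,0,0,-9.5,30],[0,0,0,-9.5,30],[0,0,0,-9.5,30]]' >/dev/null
python3 -c "from h import *;rep('B',s=-1,bar=13.9,r=22,ztcp=.06);bars();o=get_obs();print(R.from_rotvec(o['eef_rot']).as_matrix().round(3)[:,2],o['joint_positions'].round(2))"
```

```text
t 47.00 j7 0.87 yaw 111.1 turn-needed(tool) 7.2 shift [ 6.4 -8.2 70.3] stud-in-tool [-8.1 21.7  4. ] z 0.1308 F [ 0.1 -0.1  0. ] T [ 0.15  0.15 -0.01] rxF 0.00 open 30.2
A 2792 ang 56.1 line pt [502.7  -8.6] extent -33.5 31.3
B 1190 ang 12.7 line pt [513.4  95. ] extent -37.9 31.8
C 419 ang 0.7 line pt [615.2 104.5] extent -31.1 -2.9
D 737 ang -14.5 line pt [603.8 -21.2] extent -38.0 31.8
mark D -72.0 r 6.5
mark B 26.0 r 3.6
mark A 17.0 r 3.3
[ 0.17  -0.11  -0.979] [ 0.54  0.53 -1.1   2.09  0.88  0.89  0.88]
```

```bash
python3 -m creep '[[2,-3,8,7.5,30],[1,-3,10,0,30],[0,0,10,0,30],[0,0,8,0,30],[0,0,0,0,30]]' >/dev/null
python3 -c "from h import *;rep('B',s=-1,bar=13.5,r=22,ztcp=.06)"
```

```text
t 47.67 j7 0.68 yaw 103.7 turn-needed(tool) 0.2 shift [ 3.7 -3.2 33.3] stud-in-tool [-1.4 23.2  3.5] z 0.0936 F [-0.3 -0.1  0.1] T [0.16 0.18 0.02] rxF 0.00 open 30.2
```

```bash
python3 -m creep '[[1,-1,7,0,30],[0,0,8,0,30],[0,0,8,0,30],[0,0,7,0,30],[0,0,3,0,30]]' >/dev/null
python3 -c "from h import *;rep('B',s=-1,bar=13.5,r=22,ztcp=.06)"
python3 -m creep '[[0,0,0,0,8],[0,0,0,0,8],[0,0,0,0,8]]' 30 >/dev/null
python3 q.py B
```

```text
t 48.30 j7 0.61 yaw 103.7 turn-needed(tool) 0.2 shift [ 2.5 -2.6 -1.8] stud-in-tool [ 2.6 19.1  2.3] z 0.0589 F [-0.5  0.3  0.3] T [0.12 0.17 0.05] rxF -0.01 open 30.1
t 48.67 j7 0.61 yaw 103.6 c [ 3.2 19.4] z 0.0590 F [-0.4 -0.9 -0.3] Tz -0.14 M -0.12 open 11.0
```

```bash
c(){ python3 q.py B; }
python3 -m creep '[[3.6,0.3,0.1,10,8],[3.6,0.3,0.1,10,8],[3.6,0.3,0.1,10,8]]' >/dev/null; c && python3 -m creep '[[1.1,0,0,3,8],[1.1,0,0,3,8]]' >/dev/null && c && python3 -m creep '[[1.1,0,0,3,8]]' >/dev/null && c && python3 -m creep '[[1.1,0,0,3,8]]' >/dev/null && c && python3 -m creep '[[1.1,0,0,3,8]]' >/dev/null && c && python3 -m creep '[[1.1,0,0,3,8]]' >/dev/null && c && python3 -m creep '[[1.1,0,0,3,8]]' >/dev/null && c && python3 -m creep '[[1.1,0,0,3,8]]' >/dev/null && c && python3 -m creep '[[1.1,0,0,3,8]]' >/dev/null && c && python3 -m creep '[[1.1,0,0,3,8]]' >/dev/null && c && python3 -m creep '[[1.1,0,0,3,8]]' >/dev/null && c && python3 -m creep '[[1.1,0,0,3,8]]' >/dev/null && c
```

```text
t 49.05 j7 0.09 yaw 73.1 c [ 2.2 18.1] z 0.0581 F [-0.4 -1.2  1.2] Tz 0.09 M 0.11 open 9.5
t 49.30 j7 -0.01 yaw 67.0 c [ 1.7 17.9] z 0.0582 F [ 0.9 -0.9 -0.8] Tz 0.10 M 0.11 open 9.5
t 49.42 j7 -0.06 yaw 64.0 c [ 1.5 17.9] z 0.0581 F [ 1.  -0.2 -1.6] Tz 0.12 M 0.12 open 9.6
t 49.55 j7 -0.11 yaw 61.0 c [ 1.3 17.8] z 0.0581 F [ 1.3 -0.6 -0.8] Tz 0.06 M 0.06 open 9.5
t 49.67 j7 -0.16 yaw 58.0 c [ 1.2 17.8] z 0.0581 F [ 1.1 -1.6 -1.4] Tz 0.12 M 0.14 open 9.5
t 49.80 j7 -0.21 yaw 55.0 c [ 1.4 17.7] z 0.0580 F [-0.2 -2.1  0.4] Tz 0.50 M 0.54 open 9.4
```

```bash
python3 -m creep '[[0,0,0,0,8]]' >/dev/null; python3 q.py B; python3 -m creep '[[0.2,0,0,0.5,8]]' >/dev/null; python3 q.py B
```

```text
t 49.92 j7 -0.21 yaw 55.1 c [ 1.4 17.8] z 0.0580 F [ 0.6 -1.  -0.9] Tz 0.45 M 0.46 open 9.4
t 50.05 j7 -0.22 yaw 54.7 c [ 1.4 17.7] z 0.0580 F [ 0.5 -2.6  0.4] Tz 0.48 M 0.52 open 9.6
```

B is firm: it holds 0.46–0.52 N·m without moving. Release, retract and check.

```bash
python3 -m creep '[[0,0,0,0,30],[0,0,0,0,30],[0,0,-12,0,30],[0,0,-20,0,30],[0,0,-30,0,30],[0,-30,-30,0,30],[0,-30,-30,0,30],[0,0,0,0,30]]'
python3 -c "
from h import *
bars();f=grab_frame('wrist');cv2.imwrite('pics/w7.png',f['frame'][:,:,::-1])
o=get_obs();print(o['t'],o['ft_force'].round(1))"
```

```text
t: 51.05
tcp_pos: [0.4377, 0.1594, 0.1723]
eef_rot: [2.629, 1.36, 0.16]
ft_force: [0.7, -0.5, 0.3]
opening: 0.03
B 440 ang -32.8 line pt [515.  102.5] extent -33.4 32.1
mark B 14.0 r 3.6
51.15 [-0.1 -0.6  0.2]
```

View pics/w7.png

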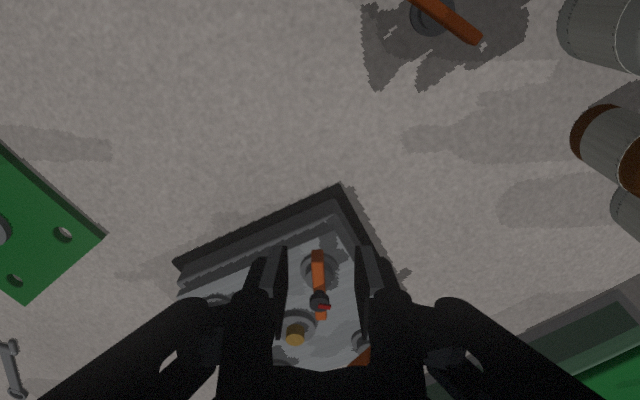

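The last picture shows the gripper clear of the cell. The spare nut, bottles, spanner and green plate all stand undisturbed, and nut B's mark at (322,306) is essentially unmoved.

```bash
python3 -c "from workcell import *;print(close_job())"
```

```text
the job is handed in; nothing more can be done
None
```

All four nuts are tightened firm in cross order, and I handed the job in at about 51 s, inside the 67 s limit.

I gripped the end of each bar and turned it clockwise while watching the torque about the stud. It ran at about 0.12–0.2 N·m and I stopped when it jumped. My letters follow the order of handling only roughly; C and A are one diagonal, D and B the other.

| Order | Nut | Turned | Torque when stopped |
|---|---|---|---|
| 1 | C | about 215° | 0.57 N·m |
| 2 | A | about 215° | 0.54 N·m |
| 3 | D | about 217° | 0.49 N·m |
| 4 | B | about 152° | 0.46–0.54 N·m, and it held there |

**Last checks:** The gripper was clear of everything with no force on the wrist. The bar angles in the pictures taken after each nut matched the turns above to within about 5°. The bystanders in view had not moved.

**What was not clean:**
- **First descent:** one finger came down on top of nut C's bar at about 15 N. I backed off and re-approached.
- **Tool tilt:** the tool tilted up to about 12° by the end, because the moves could not correct it. The grips still held.
- **Nut D:** I turned it 1° further to confirm it was firm; its torque stayed level at 0.49, so its stud may have crept by up to about 1°.
- **Stud marks:** the mark angles varied with the view, so they only show no large creep. Only nut B's mark was in the final picture. The others were last seen earlier, unchanged within that scatter.

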